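Seal a moisture-sample bottle in the ratchet bench press

ROBOT

A 7-joint arm with a two-finger parallel gripper is mounted at the origin on a cart in front of the work surface, level with it; the furniture and walls round the work are solid. World frame = base frame: x ahead of the robot, y to its left, z up, the work surface at z = 0. Lengths are in mm, angles in rad, forces in N, time in s.
With the tool pointing down it reaches from about 425 to 825 mm from the base axis. Payload 3.6 kg.
Tool frame: the origin (TCP) lies where the fingers leave the gripper's body, on its centre line; the fingertips stand 84 mm ahead of it and the grasp point (between the pads) lies bot.grip_depth ahead of it (bot.grip_depth is the distance from the TCP to the grasp point, in mm); z points along the fingers, y is the line along which they close (so a half turn about z gives the same grasp; the last joint's range is limited). The gripper opens to 93 mm and grips with 3 to 60 N. Pads are 15 mm wide; open, the fingers measure 128 mm over their backs; the gripper's body (75 mm by 188 mm) begins 65 mm behind the grasp point.
Start: joints at [-0.026, 0.615, -0.013, 1.423, 0.008, 1.103, -0.04], TCP at [649.975, 0.021, 302.74] pointing down, gripper open.
Joint ranges: [-3.12, 3.12], [-0.3, 2.06], [-1.34, 1.32], [0.26, 2.42], [-1.36, 4.5], [0.01, 1.98], [-2.84, 2.84]. Speed limits (rad/s): [2.79, 2.79, 3.14, 3.14, 3.14, 3.14, 3.14].

INTERFACE

Orientations are given as a unit quaternion [x, y, z, w].
In Python, from plant import bot gives the robot as it stands.
- The arm moves only by the tool move_arm, never from a script. Its arguments are lists of equal length, an entry for each row: "offset": the shift along the tool's x, y, z each as a share of 0.15 m, from -1 to 1, a list of three; "delta_rot": the turn, a rotation vector about the tool's x, y, z each as a share of pi rad, from -1 to 1, a list of three. A call has 1 to 5 rows; each row shifts and turns the commanded pose from where the row before left it, along the tool's axes as they then stand; what a row does not reach is not made up. A row lasts 1/8 s, in which the tool goes at most 62.5 mm and 10.7 degrees, less where a joint would pass 70% of its speed; a pose out of reach is approached as far as the arm can. A call with a number of a shift or a turn outside -1 to 1 is refused whole. A call with a gripper value outside its range is refused whole. "gripper" is the opening, from 0 (shut) to 1 (fully open), set as the call begins (left out, the last holds). The fingers move at their own pace and stop on an object; "grip_force" is the grip in N (left out, the last holds). Time passes only in rows, so rows that do not move let the fingers close. It gives the time, the measured TCP pose, the force, the opening and the grip force at its end, in the units of the state.
- bot.read_state(): the state, without advancing time (a new reading comes with each control period).
- bot.read_camera(name): name is "scene" or "side" or "wrist"; returns the picture (480x640x3 uint8, red, green, blue); there is no depth.
- bot.camera_params(name): a dict with "K" (3x3 intrinsics, pixels), "cam_to_world" (4x4, takes a point from camera to world coordinates). Camera axes: x right, y down, z forward; pixel columns grow to the right and rows downward; lengths in mm; the calibration is good to about 2 mm. A picture is of the moment at which its call begins: read the wrist's pose just before it. camera_params takes no time and is no camera call; for the wrist camera it gives the pose at the moment of the call.
- bot.job_done(): hands the job in; it is judged then, once.
The state is a dict: "clock": time; "joints": joint angles; "qvel": joint speeds; "joint_efforts": joint torques, N m; "tcp_pos": TCP position; "eef_rot": TCP orientation; "wrist_force": force on the tool from outside, world axes, zero at the start; "torque": the same for the moment, N m; "gripper_width": finger opening in mm; "gripper_force": force on a finger pad.
Only numpy, scipy, OpenCV 4.12 (cv2) and the standard library are available. Lean on these libraries where they do the work, as an engineer would, in place of code of your own. Each camera call takes 0.05 s, during which the arm holds its last target. There are 200 camera calls.

TASK

Seal the grain sample for the moisture test: lay the bottle whose rubber bung still sticks out in the trough of the bench press, its base towards the end stop and the bung towards the ram, and let go of it. Then hold the upright handle of the press's lever and pump it to and fro, a tooth of the ram per stroke, until the bung is fully home and you feel the lever turn clearly stiffer than while the bung was sliding: bear on it firmly for a moment so that the bung seats, but force it no further, or the bottle cracks. Do it with the lever alone (do not push the ram or the bung by hand), leave the bottle lying in the press with everything let go, and leave the other things on the bench where they are.

Things in the scene. Friction and masses are not known exactly. Their poses are not given: they have to be found in the camera images.
- bottle: The bottle to seal: white, square plastic body 44 x 44 mm and 74 mm long, lying on one flat side, with a 33 mm round neck 20 mm long and a grey rubber bung in its mouth; 0.3 kg. Origin: middle of the underside of the square body as it lies (body from 37 mm behind to 37 mm ahead of it, 44 mm high). Its x axis points along the bottle to the bung, z is up.
- bung (a joint): How far the bung has been pressed in, m: 0 = flange stands 10 mm off the mouth, 0.010 = fully home with the flange flat on the mouth; it starts between 0.002 and 0.005. Tight fit: it moves only under about 24 N and stays where it is left. It seats when the ram bears on it with 40 N or more once it is home; over 70 N cracks the bottle.
- bung_face (a point): Middle of the bung's outer flange face (flange 33 mm across, 5 mm thick); x axis as the bottle's.
- press: The bench press: grey casting 335 x 110 mm, 12 mm base plate, fixed to the bench; toothed steel ram at one end (axis 38 mm above the bench), trough with bolted end stop at the other, lever across the ram. Origin under its middle at bench height; x axis = direction in which the ram presses, z up; the handle is on its -y side. Nothing of it but the handle is above 90 mm.
- seat (a point): Where the bottle's origin belongs: on the trough floor (16 mm above the bench), 37 mm short of the end stop's face, so that the base touches the stop. x axis = pressing direction, towards the stop; the bottle's x axis must point opposite. Trough 49 mm wide between four 10 mm high rails with sloped lead-ins; at the start bung and ram are 6 mm or more apart with the bottle at the stop.
- foot_face (a point): Middle of the ram's round rubber foot (33 mm across), the face that presses on the bung. The foot is sprung in the ram, 30 N per mm.
- ram (a joint): Travel of the toothed steel ram towards the end stop, m, 0 to 0.045; teeth of 6 mm pitch. A spring pawl in the frame keeps it from running back past the last tooth reached. Starts between 0.004 and 0.010; 3 to 6 strokes are needed.
- lever (a joint): Swing of the lever, rad, 0 (drawn back) to 0.28 (full stroke). Forward = anticlockwise seen from above; the handle then moves 42 mm in the pressing direction and a spring pawl carries the ram 8 mm. A full stroke to and fro gains one tooth (6 mm); a short one slips back to the last tooth. Starts between 0 and 0.25, stays where it is left; stops at both ends.
- handle (a point): Grip point on the axis of the lever's handle, an upright black round grip 24 mm across, from 72 to 127 mm above the bench; the point is 99 mm up and circles point pivot at 150 mm. Force along its path: 0 to 4 N with the ram free, 7 to 10 N while the bung slides; once it is home the force climbs by about 0.8 N per mm of handle travel: 12 to 15 N seats the bung, 17 N cracks the bottle.
- pivot (a point): On the lever's upright hinge axis, at the height of point handle.
- sealed_bottle: Bystander: a bottle of the same kind, already sealed, standing upright (99 mm high) behind the press. Origin: middle of its underside.
- vial_2: Bystander: small capped sample vial, 33 mm across, 78 mm high, standing in front of the press. Origin: middle of its underside.
- lens: Bystander: hand lens with black handle, 45 x 108 x 9 mm, lying near the front edge of the bench. Origin: middle of its underside.
Mind the look-alikes: they are no part of the job. Leave any orange look-alike of the bottle alone.

How it is judged:
By the outcome, as a careful person would: the job done as asked, in the order asked, and still so for the second after the job is handed in, with the robot touching nothing.
It also fails if it takes over 61 s, if anything falls off the work surface, if the arm or the gripper's body presses on something with over 40 N, if the wrist force passes 120 N, or if a joint passes its speed limit or range.

## Working session

There is one attempt and no reset: what is moved stays moved. The work goes in short steps, Python scripts to look and compute and a tool call to move; the robot and the scene stay as the last step left them, time stands still between calls to the robot, and variables do not carry over. Pictures are saved under pics/ and viewed, at most 10 in all, crops included, and the job is handed in when it is done.

Besides the shell and the picture viewer there is one more tool, called after "Request:" by a JSON object that holds its "fn" and its "kwargs", one argument or row to a line. move_arm: Moves the arm, as the interface text tells. Shift numbers are shares of 0.15 m and turn numbers shares of pi rad, none past 1 either way. Its arguments: {"type":"object","properties":{"offset":{"type":"array","items":{"type":"array","items":{"type":"number"}}},"delta_rot":{"type":"array","items":{"type":"array","items":{"type":"number"}}},"gripper":{"type":"number"},"grip_force":{"type":"number"}},"required":["offset","delta_rot"]}

```bash
mkdir -p pics; cat > h.py <<'E'
import numpy as np, cv2
from plant import bot
from scipy.spatial.transform import Rotation as R
def ray(name_or_P,u,v):
    P=bot.camera_params(name_or_P) if isinstance(name_or_P,str) else name_or_P
    K=np.array(P["K"]);T=np.array(P["cam_to_world"])
    d=T[:3,:3]@np.linalg.solve(K,[u,v,1.]);return T[:3,3],d
def onz(n,u,v,z):
    o,d=ray(n,u,v);return (o+d*(z-o[2])/d[2]).round(1)
def proj(n,p):
    P=bot.camera_params(n) if isinstance(n,str) else n
    T=np.linalg.inv(np.array(P["cam_to_world"]));c=T[:3,:3]@np.array(p)+T[:3,3];q=np.array(P["K"])@c;return (q[:2]/q[2]).round(1)
def snap(n,f):
    im=bot.read_camera(n);cv2.imwrite(f,cv2.cvtColor(im,cv2.COLOR_RGB2BGR));return im
E
python3 - <<'E'
from h import *
print(bot.read_state(),bot.grip_depth)
for n in("scene","side","wrist"):
    snap(n,f"pics/{n}0.png");print(n,np.array(bot.camera_params(n)["cam_to_world"]).round(2).tolist(),bot.camera_params(n)["K"])
E
```

```text
{'clock': 0.0, 'joints': array([-0.02650132,  0.61591212, -0.01261511,  1.42489568,  0.00811604,
        1.10342931, -0.04039869]), 'qvel': array([ 9.32474219e-04, -9.72240272e-05,  1.21714053e-03,  4.62122670e-04,
        1.23803505e-03,  2.34398512e-03,  2.34884728e-04]), 'joint_efforts': array([ 5.37042069e-04, -4.58937871e+01,  2.08912762e-01, -1.65743172e+01,
       -6.11085235e-02,  2.03703978e-02,  2.53581929e-04]), 'tcp_pos': array([6.49413840e+02, 8.50713128e-03, 3.01586605e+02]), 'eef_rot': array([ 0.70707955,  0.70713283, -0.00093578, -0.00089805]), 'wrist_force': array([-0.06812992, -0.88885933, -0.04508004]), 'torque': array([ 0.03610967, -0.02989922,  0.00094559]), 'gripper_force': 0.0, 'gripper_width': 93.09490404636718} 65.3
scene [[0.73, -0.46, 0.51, -165.73], [-0.69, -0.48, 0.55, -994.07], [-0.01, -0.75, -0.66, 1043.39], [0.0, 0.0, 0.0, 1.0]] [[600.71073965   0.         328.51648888]
 [  0.         600.71073965 237.81582003]
 [  0.           0.           1.        ]]
side [[-1.0, -0.03, 0.03, 526.69], [-0.04, 0.35, -0.94, 929.67], [0.02, -0.94, -0.35, 521.74], [0.0, 0.0, 0.0, 1.0]] [[520.70991033   0.         317.54120282]
 [  0.         520.70991033 243.14719977]
 [  0.           0.           1.        ]]
wrist [[1.0, 0.0, -0.0, 650.78], [0.0, -0.95, -0.3, 83.43], [-0.0, 0.3, -0.95, 383.97], [0.0, 0.0, 0.0, 1.0]] [[331.15327062   0.         314.72050741]
 [  0.         331.15327062 237.85300292]
 [  0.           0.           1.        ]]
```

View pics/scene0.png

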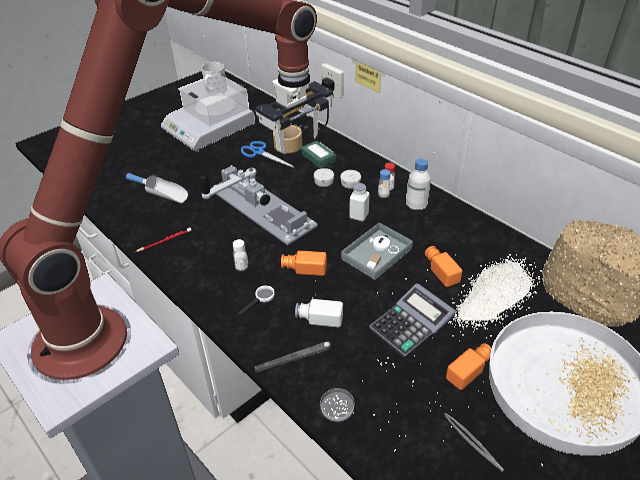

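View pics/wrist0.png

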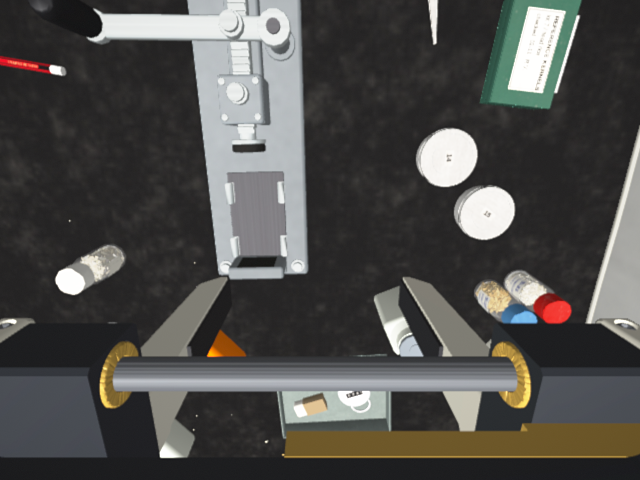

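Scene: the white lying bottle is at (320,312), with its bung to the left at (298,310). Look-alikes are three orange bottles at (305,263), (443,265) and (468,366), and an upright white sealed bottle at (360,203). The only white lying one with a protruding bung fits the description. The wrist view shows the press: handle (65,15), pivot (275,27), foot (249,145), stop (256,268).

```bash
python3 - <<'E'
from h import *
s=cv2.imread("pics/scene0.png");d=cv2.imread("pics/side0.png")
a=cv2.resize(s[285:340,280:360],(400,275),interpolation=cv2.INTER_CUBIC)
b=cv2.resize(s[155:250,190:328],(400,275),interpolation=cv2.INTER_CUBIC)
c=cv2.resize(d,(400,300))
print(proj("side",onz("scene",320,312,22)),onz("scene",320,312,22),onz("scene",360,203,50),onz("scene",240,255,40),onz("scene",262,295,5))
w=cv2.imread("pics/wrist0.png")[0:290,0:310];w=cv2.resize(w,(320,300))
p=proj("side",onz("scene",320,312,22)).astype(int);e=d[max(0,p[1]-40):p[1]+40,max(0,p[0]-55):p[0]+52];print(e.shape,p)
o=np.zeros((575,800,3),np.uint8);o[:275,:400]=a;o[:275,400:]=b;o[275:,:400]=c
if e.size:o[275:,400:]=cv2.resize(e,(400,300))
cv2.imwrite("pics/m1.png",o)
E
```

```text
[373.8 256.7] [ 425.4 -318.2   22. ] [ 745.2 -129.6   50. ] [399.3 -59.2  40. ] [ 372.9 -173.2    5. ]
(80, 107, 3) [373 256]
```

View pics/m1.png

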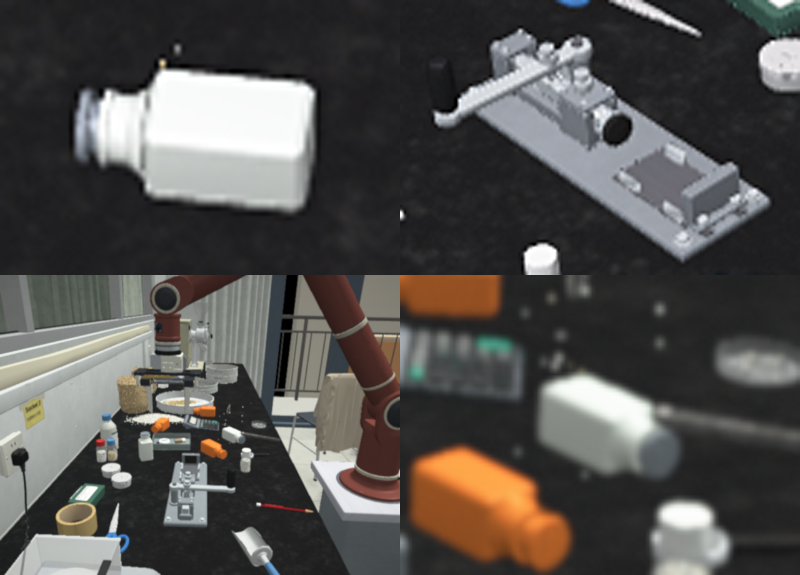

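Crops: top left confirms the white bottle with its grey bung sticking out to the left, towards the robot. Top right shows the press with its foot, the trough with four rails and the stop at the near end. Next I shift for a full wrist view of the press.

Request:
{"fn": "move_arm", "kwargs": {
  "offset": [
    [0.3,0,0],
    [0.25,0,0],
    [0,0,0]
  ],
  "delta_rot": [
    [0,0,0],
    [0,0,0],
    [0,0,0]
  ]
}}

```text
clock: 0.52
tcp_pos: [649.2, 87.8, 302.2]
eef_rot: [0.704, 0.71, 0.001, -0.002]
wrist_force: [-0.4, 0.4, -0.4]
gripper_width: 92.6
gripper_force: 0.0
```

```bash
python3 - <<'E'
from h import *
import pickle
P=bot.camera_params("wrist");w=snap("wrist","pics/w1.png");pickle.dump(P,open("w1.pkl","wb"))
st=bot.read_state();print(st["tcp_pos"],st["qvel"].max())
o=cv2.resize(w[40:350,20:330,::-1],(600,600),interpolation=cv2.INTER_CUBIC)
cv2.imwrite("pics/w1c.png",o)
E
```

```text
[649.55332931  84.39678728 302.22738389] 0.05488609944982084
```

View pics/w1c.png

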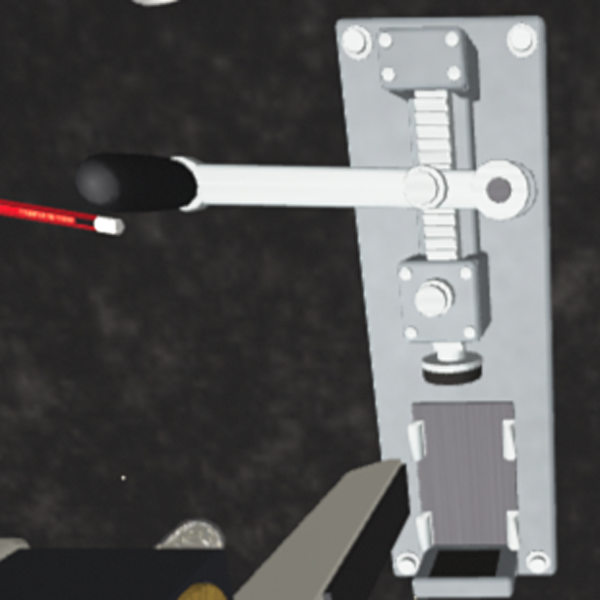

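Crop of the wrist view: plate corners (337,18), (544,17), (555,573), (393,576). Trough floor has its top edge from (413,403) to (515,403). Handle top is at about (100,182), pivot (499,190), foot (452,372), stop inner edge near V=548.

```bash
python3 - <<'E'
from h import *
import pickle
P=pickle.load(open("w1.pkl","rb"))
f=lambda U,V,z:onz(P,20+U*.5167,40+V*.5167,z)
c=[f(337,18,12),f(544,17,12),f(555,573,12),f(393,576,12)];print("plate",c)
C=np.mean(c,0);print(C, "len",np.linalg.norm(c[0]-c[3]),np.linalg.norm(c[1]-c[2]),"wid",np.linalg.norm(c[0]-c[1]))
m=((c[2]+c[3])-(c[0]+c[1]))/2;print("press dir",m/np.linalg.norm(m), np.degrees(np.arctan2(m[1],m[0])))
print("trough far",f(413,403,16),f(515,403,16),"near",f(419,548,16),f(518,548,16))
print("rails z26",f(411,420,26),f(512,420,26))
print("handle top",f(98,182,127),"low",f(188,184,72))
print("pivot",f(499,190,80),"foot face c",f(452,383,38),"bolt",f(425,187,90))
print("stop top edge",[f(430,548,z) for z in (50,60)])
# bottle scene mask
im=cv2.imread("pics/scene0.png");r=im[285:340,285:360];hsv=cv2.cvtColor(r,cv2.COLOR_BGR2HSV)
m=((hsv[...,2]>110)&(hsv[...,1]<90)).astype(np.uint8)
for k in cv2.findContours(m,0,2)[0]:
    if cv2.contourArea(k)>300: print(cv2.boundingRect(k),cv2.approxPolyDP(k,2,True).reshape(-1,2)+[285,285])
# scene crop estimates: top face back edge and base
g=lambda U,V,z:onz("scene",280+U/5,285+V/5,z)
print("top back edge",g(160,72,44),g(313,85,44))
print("ax at z22: bung",g(85,128,22),"base", g(312,145,22))
E
```

```text
plate [array([527.6, 253.2,  12. ]), array([634.8, 254.4,  12. ]), array([640.9, -76.6,  12. ]), array([532.2, -79.9,  12. ])]
[583.875  87.775  12.   ] len 333.13176071938864 331.05620368753097 wid 107.20671620752118
press dir [ 0.01610994 -0.99987023  0.        ] -89.07692847612225
trough far [554.5  44.1  16. ] [616.5  44.7  16. ] near [552.1 -56.   16. ] [616.8 -55.4  16. ]
rails z26 [555.3  36.9  26. ] [615.5  37.4  26. ]
handle top [468. 171. 127.] low [471.  170.4  72. ]
pivot [616.8 169.   80. ] foot face c [583.1  63.9  38. ] bolt [585.4 170.   90. ]
stop top edge [array([567.6, -35. ,  50. ]), array([570. , -28.8,  60. ])]
(10, 12, 48, 30) [[296 304]
 [295 315]
 [297 313]
 [300 317]
 [305 317]
 [311 324]
 [340 325]
 [340 301]
 [312 297]
 [307 304]]
top back edge [ 425.1 -292.8   44. ] [ 468.9 -346.2   44. ]
ax at z22: bung [ 390.9 -279.1   22. ] base [ 457.4 -357.5   22. ]
```

Request:
{"fn": "move_arm", "kwargs": {
  "offset": [
    [-0.333,-0.1825,0],
    [-0.333,-0.1825,0],
    [-0.333,-0.1825,0],
    [-0.333,-0.1825,0]
  ],
  "delta_rot": [
    [0,0,0],
    [0,0,0],
    [0,0,0],
    [0,0,0]
  ]
}}

```text
clock: 1.08
tcp_pos: [538.8, -121.1, 302.8]
eef_rot: [0.708, 0.706, -0.001, 0.001]
wrist_force: [0.1, -0.2, 0.8]
gripper_width: 92.9
gripper_force: 0.0
```

Request:
{"fn": "move_arm", "kwargs": {
  "offset": [
    [-0.333,-0.1825,0],
    [-0.333,-0.1825,0],
    [-0.333,-0.1825,0],
    [-0.333,-0.1825,0]
  ],
  "delta_rot": [
    [0,0,0],
    [0,0,0],
    [0,0,0],
    [0,0,0]
  ]
}}

```text
clock: 1.58
tcp_pos: [428.5, -320.3, 302.9]
eef_rot: [0.708, 0.706, -0.001, 0.0]
wrist_force: [0.1, -0.5, -0.8]
gripper_width: 93.3
gripper_force: 0.0
```

Request:
{"fn": "move_arm", "kwargs": {
  "offset": [
    [0,0,0],
    [0,0,0],
    [0,0,0],
    [0,0,0],
    [0,0,0]
  ],
  "delta_rot": [
    [0,0,-0.0547],
    [0,0,-0.0547],
    [0,0,-0.0547],
    [0,0,-0.0547],
    [0,0,0]
  ]
}}

```text
clock: 2.2
tcp_pos: [429.6, -318.7, 302.6]
eef_rot: [0.43, 0.903, -0.0, -0.0]
wrist_force: [0.4, 0.4, 0.3]
gripper_width: 93.4
gripper_force: 0.0
```

```bash
python3 - <<'E'
from h import *
import pickle
P=bot.camera_params("wrist");w=snap("wrist","pics/w2.png");pickle.dump(P,open("w2.pkl","wb"))
st=bot.read_state();print(st["tcp_pos"],abs(st["qvel"]).max(),R.from_quat(st["eef_rot"]).as_matrix().round(3),st["joints"])
print(proj(P,[430,-315,44]))
E
```

```text
[ 429.84665262 -318.41638741  302.66435946] 0.016718339966865156 [[-0.63   0.776 -0.001]
 [ 0.776  0.63  -0.   ]
 [ 0.    -0.001 -1.   ]] [ 0.70160683  0.44004439 -0.15402393  1.7546961   0.08110812  0.95336622
  1.19676939]
[316.5 214.4]
```

View pics/w2.png

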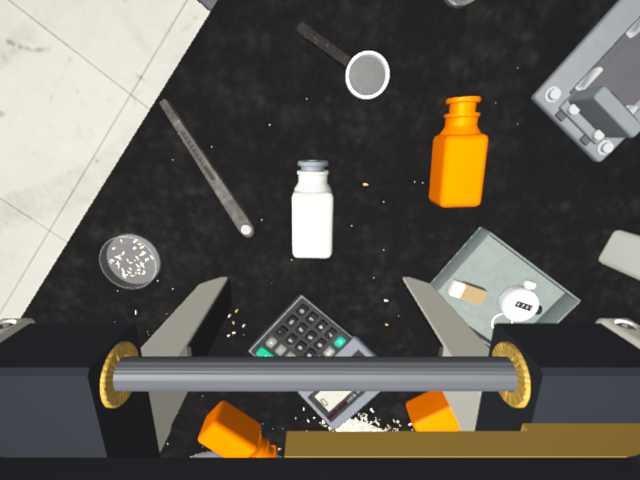

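The white bottle is centred at (313,225), its bung up at (313,163) and its base at V≈257. It is nearly aligned with the tool.

```bash
python3 - <<'E'
from h import *
import pickle
P=pickle.load(open("w2.pkl","rb"));w=cv2.imread("pics/w2.png")
hsv=cv2.cvtColor(w[190:265,280:346],cv2.COLOR_BGR2HSV)
m=((hsv[...,2]>150)&(hsv[...,1]<60)).astype(np.uint8)
k=max(cv2.findContours(m,0,1)[0],key=cv2.contourArea)
pts=k.reshape(-1,2)+[280,190];print(cv2.boundingRect(k))
L=np.array([[p[0] for p in pts if p[1]==v] for v in range(200,250)],dtype=object)
l=np.array([(min(a),v) for a,v in zip(L,range(200,250))],float);r=np.array([(max(a)+1,v) for a,v in zip(L,range(200,250))],float)
out=[]
T=bot.read_state();M=R.from_quat(T["eef_rot"]).as_matrix();t=T["tcp_pos"]
for e in(l,r):
    q=np.polyfit(e[:,1],e[:,0],1)
    A=onz(P,np.polyval(q,200),200,44);B=onz(P,np.polyval(q,250),250,44)
    out.append((M.T@(A-t),M.T@(B-t)));print(out[-1])
by=pts[:,1].max()+1
for z in(0,44):print("base line",by,z,M.T@(onz(P,313,by,z)-t))
print("bung face z22",M.T@(onz(P,313,160,22)-t), "shoulder z22",M.T@(onz(P,313,193,44)-t))
E
```

```text
(12, 0, 41, 68)
(array([ 17.84924169, -23.07437101, 258.68526996]), array([-37.28941823, -24.1643883 , 258.67857236]))
(array([ 17.95533427,  19.64093759, 258.65126518]), array([-37.2024521 ,  19.05055418, 258.64416703]))
base line 258 0 [-63.23911712  -1.52523201 302.65699582]
base line 258 44 [-46.57073744  -1.30270126 258.65909133]
bung face z22 [ 56.92585555  -1.38608191 280.67336596] shoulder z22 [ 25.23925779  -1.23570361 258.66889121]
```

Request:
{"fn": "move_arm", "kwargs": {
  "offset": [
    [-0.06,-0.013,0.3],
    [0,0,0.38],
    [0,0,0.37],
    [0,0,0.32],
    [0,0,0]
  ],
  "delta_rot": [
    [0,0,0.005],
    [0,0,0],
    [0,0,0],
    [0,0,0],
    [0,0,0]
  ]
}}

```text
clock: 2.88
tcp_pos: [433.0, -324.5, 94.2]
eef_rot: [0.436, 0.9, 0.0, -0.004]
wrist_force: [-0.5, 0.9, 0.0]
gripper_width: 92.7
gripper_force: 0.0
```

Request:
{"fn": "move_arm", "kwargs": {
  "offset": [
    [0,0,0],
    [0,0,0],
    [0,0,0],
    [0,0,0],
    [0,0,0]
  ],
  "delta_rot": [
    [0,0,0],
    [0,0,0],
    [0,0,0],
    [0,0,0],
    [0,0,0]
  ],
  "gripper": 0.3,
  "grip_force": 25
}}

```text
clock: 3.5
tcp_pos: [434.5, -326.0, 97.7]
eef_rot: [0.435, 0.901, -0.001, -0.0]
wrist_force: [-3.7, -3.2, 3.9]
gripper_width: 47.7
gripper_force: 2.5
```

Request:
{"fn": "move_arm", "kwargs": {
  "offset": [
    [0,0,0],
    [0,0,0]
  ],
  "delta_rot": [
    [0,0,0],
    [0,0,0]
  ],
  "gripper": 0.3,
  "grip_force": 25
}}

```text
clock: 3.75
tcp_pos: [433.7, -326.7, 97.7]
eef_rot: [0.435, 0.9, -0.001, -0.001]
wrist_force: [-3.3, -2.4, 5.0]
gripper_width: 44.1
gripper_force: 25.0
```

Request:
{"fn": "move_arm", "kwargs": {
  "offset": [
    [0,0,0],
    [0,0,-0.15],
    [0,0,-0.4],
    [0,0,-0.4],
    [0,0,-0.05]
  ],
  "delta_rot": [
    [0,0,0],
    [0,0,0],
    [0,0,0],
    [0,0,0],
    [0,0,0]
  ]
}}

```text
clock: 4.38
tcp_pos: [437.2, -325.7, 250.8]
eef_rot: [0.434, 0.901, -0.0, 0.004]
wrist_force: [1.3, -0.8, -4.0]
gripper_width: 43.8
gripper_force: 25.0
```

Request:
{"fn": "move_arm", "kwargs": {
  "offset": [
    [0,0,0],
    [0,0,0],
    [0,0,0],
    [0,0,0],
    [0,0,0]
  ],
  "delta_rot": [
    [0,0,0.0524],
    [0,0,0.0524],
    [0,0,0.0524],
    [0,0,0.0524],
    [0,0,0]
  ]
}}

```text
clock: 5.0
tcp_pos: [434.6, -324.1, 245.0]
eef_rot: [0.701, 0.713, -0.0, -0.002]
wrist_force: [-0.2, 0.2, -4.3]
gripper_width: 43.9
gripper_force: 25.0
```

```bash
cat > d.py <<'E'
from h import *
import sys
def rel(x,y,z):
    s=bot.read_state();M=R.from_quat(s["eef_rot"]).as_matrix();d=M.T@(np.array([x,y,z])-s["tcp_pos"])
    print("tcp",s["tcp_pos"].round(1),"toolx deg",np.degrees(np.arctan2(M[1,0],M[0,0])).round(2),"tilt",M[:,2].round(3),"mm",d.round(1),"share",(d/150).round(3),"F",s["wrist_force"].round(1),"t",s["clock"])
if __name__=="__main__":rel(*map(float,sys.argv[1:4]))
E
python3 d.py 585.5 -12 200
python3 - <<'E'
from h import *
import pickle
# stop check in w2
P=pickle.load(open("w2.pkl","rb"))
w=cv2.imread("pics/w2.png")[0:190,510:640];cv2.imwrite("pics/w2c.png",cv2.resize(w,(520,600*520//520),interpolation=cv2.INTER_CUBIC) if 0 else cv2.resize(w,None,fx=3,fy=3,interpolation=cv2.INTER_CUBIC))
for y in(-50,-56,-62):print(y,(proj(P,[585,y,50])-[510,0])*3,(proj(P,[585,y,16])-[510,0])*3)
E
```

```text
tcp [ 434.6 -324.1  245. ] toolx deg 90.91 tilt [-0.004  0.003 -1.   ] mm [309.5 156.   45.2] share [2.063 1.04  0.302] F [-0.2  0.2 -4.3] t 5.0
-50 [338.4 311.7] [251.1 320.4]
-56 [322.2 327.6] [236.7 334.8]
-62 [306.3 343.5] [222.6 349.2]
```

View pics/w2c.png

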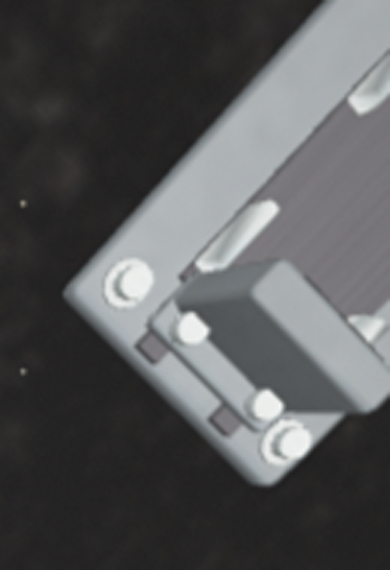

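The stop's top front edge is at about (340,315) in this crop, so its face is at y≈-52±3. Moving the bottle over the trough.

Request:
{"fn": "move_arm", "kwargs": {
  "offset": [
    [0.346,0.1733,0],
    [0.346,0.1733,0],
    [0.346,0.1733,0]
  ],
  "delta_rot": [
    [0,0,0],
    [0,0,0],
    [0,0,0]
  ]
}}

```text
clock: 5.38
tcp_pos: [511.2, -166.8, 246.0]
eef_rot: [0.701, 0.713, -0.0, -0.001]
wrist_force: [1.2, -0.2, -4.3]
gripper_width: 43.9
gripper_force: 25.0
```

Request:
{"fn": "move_arm", "kwargs": {
  "offset": [
    [0.346,0.1733,0.1],
    [0.346,0.1733,0.15],
    [0.346,0.1733,0.15],
    [0,0,0],
    [0,0,0]
  ],
  "delta_rot": [
    [0,0,0],
    [0,0,0],
    [0,0,0],
    [0,0,0],
    [0,0,0]
  ]
}}

```text
clock: 6.0
tcp_pos: [586.2, -11.9, 185.8]
eef_rot: [0.701, 0.713, -0.001, -0.001]
wrist_force: [-0.7, -2.0, -3.2]
gripper_width: 44.1
gripper_force: 25.0
```

```bash
python3 d.py 585.5 -10 125; python3 - <<'E'
from h import *
import pickle
P=bot.camera_params("wrist");w=snap("wrist","pics/w3.png");pickle.dump(P,open("w3.pkl","wb"));s=snap("scene","pics/s3.png")
d=snap("side","pics/d3.png")
o=np.zeros((600,800,3),np.uint8)
o[:400,:640//1*1][:, :534]=cv2.resize(w[:,:,::-1],(534,400))
o[400:,:300]=cv2.resize(d[200:300,230:380,::-1],(300,200))
o[300:600,400:800]=cv2.resize(s[150:255,190:330,::-1],(400,300))
cv2.imwrite("pics/m3.png",o)
print(proj("side",[585,-10,50]))
E
```

```text
tcp [586.2 -11.9 185.8] toolx deg 90.91 tilt [-0.003 -0.001 -1.   ] mm [ 2.  -0.5 60.8] share [ 0.013 -0.003  0.405] F [-0.7 -2.  -3.2] t 6.0
[304.  298.4]
```

View pics/m3.png

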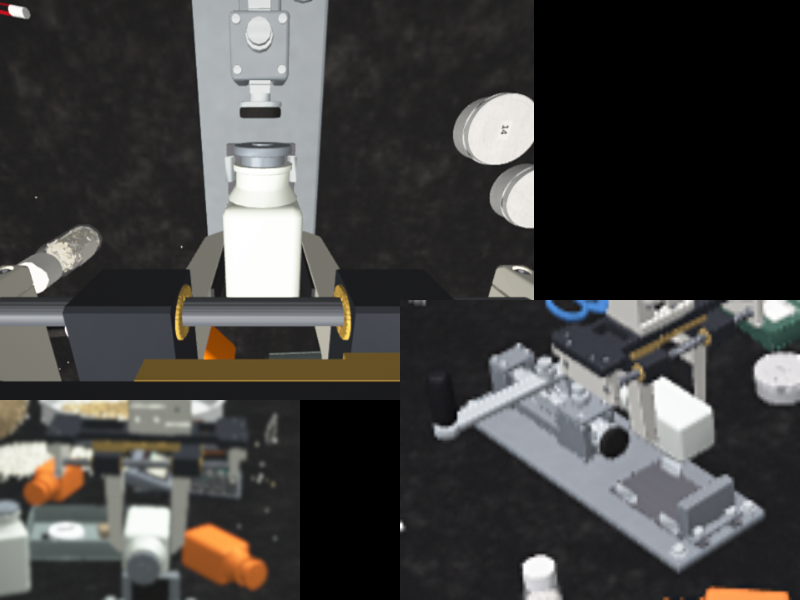

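The held bottle is aligned, with its bung facing the foot. In the montage the foot face is at (260,112), the bung flange top edge at (261,143) and the rails beside it at x≈231 and 291.

```bash
python3 - <<'E'
from h import *
import pickle
P=pickle.load(open("w3.pkl","rb"));f=lambda U,V,z:onz(P,U*1.2,V*1.2,z)
print("foot",f(260,112,38),f(260,117,24),"bung top",f(261,143,126),f(261,150,110),"rails",f(231,165,26),f(291,165,26))
w=cv2.imread("pics/w3.png")
hsv=cv2.cvtColor(w,cv2.COLOR_BGR2HSV)
for v in (255,265,330*1): 
    r=np.where((hsv[v,250:380,2]>185)&(hsv[v,250:380,1]<40))[0]+250
    if len(r):print(v,r.min(),r.max(),onz(P,r.min(),v,132),onz(P,r.max()+1,v,132))
for v in (20,60,100,150):
    r=np.where((hsv[v,200:420,2]>110)&(hsv[v,200:420,1]<60))[0]+200
    print(v,r.min(),r.max(),onz(P,r.min(),v,12),onz(P,r.max()+1,v,12))
E
```

```text
foot [583.7  71.6  38. ] [583.6  67.6  24. ] bung top [585.3  56.6 126. ] [585.3  51.  110. ] rails [558.5  26.4  26. ] [611.6  27.3  26. ]
255 268 358 [566.2  21.  132. ] [605.9  21.7 132. ]
265 267 360 [565.6  16.3 132. ] [607.  17. 132.]
330 270 358 [566.1 -16.6 132. ] [608.  -15.9 132. ]
20 231 391 [527.9 144.1  12. ] [636.  145.8  12. ]
60 234 389 [528.6 120.   12. ] [636.7 121.7  12. ]
100 237 387 [529.3  94.3  12. ] [637.4  96.   12. ]
150 240 384 [529.7  59.6  12. ] [638.   61.4  12. ]
```

Request:
{"fn": "move_arm", "kwargs": {
  "offset": [
    [0.006,-0.008,0.2],
    [0,0,0.18],
    [0,0,0.05],
    [0,0,0.03],
    [0,0,0]
  ],
  "delta_rot": [
    [0,0,0],
    [0,0,0],
    [0,0,0],
    [0,0,0],
    [0,0,0]
  ]
}}

```text
clock: 6.78
tcp_pos: [586.2, -11.3, 119.0]
eef_rot: [0.703, 0.712, 0.0, 0.0]
wrist_force: [0.6, -0.4, -4.2]
gripper_width: 44.1
gripper_force: 25.0
```

```bash
python3 d.py 585 -12 114
```

```text
tcp [586.2 -11.3 119. ] toolx deg 90.73 tilt [ 0.001 -0.    -1.   ] mm [-0.7 -1.3  5. ] share [-0.004 -0.008  0.033] F [ 0.6 -0.4 -4.2] t 6.775
```

Request:
{"fn": "move_arm", "kwargs": {
  "offset": [
    [0,-0.006,0.012],
    [0,0,0.012],
    [0,0,0.007],
    [0,0,0]
  ],
  "delta_rot": [
    [0,0,0],
    [0,0,0],
    [0,0,0],
    [0,0,0]
  ]
}}

```text
clock: 7.28
tcp_pos: [585.0, -10.9, 113.8]
eef_rot: [0.702, 0.712, 0.0, 0.0]
wrist_force: [-0.1, -0.8, -2.3]
gripper_width: 43.9
gripper_force: 25.0
```

Request:
{"fn": "move_arm", "kwargs": {
  "offset": [
    [-0.013,0,0],
    [-0.013,0,0],
    [0,0,0]
  ],
  "delta_rot": [
    [0,0,0],
    [0,0,0],
    [0,0,0]
  ]
}}

```text
clock: 7.65
tcp_pos: [585.1, -13.5, 113.8]
eef_rot: [0.702, 0.712, 0.001, -0.001]
wrist_force: [-0.8, 3.4, -0.3]
gripper_width: 43.9
gripper_force: 25.0
```

Request:
{"fn": "move_arm", "kwargs": {
  "offset": [
    [-0.013,0,0],
    [0,0,0]
  ],
  "delta_rot": [
    [0,0,0],
    [0,0,0]
  ]
}}

```text
clock: 7.9
tcp_pos: [585.1, -13.7, 113.8]
eef_rot: [0.701, 0.713, 0.001, -0.001]
wrist_force: [-0.5, 6.7, -0.0]
gripper_width: 44.0
gripper_force: 25.0
```

Request:
{"fn": "move_arm", "kwargs": {
  "offset": [
    [0,0,0.004],
    [0,0,0],
    [0,0,0],
    [0,0,0]
  ],
  "delta_rot": [
    [0,0,0],
    [0,0,0],
    [0,0,0],
    [0,0,0]
  ],
  "gripper": 0.75
}}

```text
clock: 8.4
tcp_pos: [585.0, -17.4, 113.1]
eef_rot: [0.703, 0.712, -0.0, 0.0]
wrist_force: [0.5, 1.1, -0.3]
gripper_width: 69.4
gripper_force: 0.0
```

Request:
{"fn": "move_arm", "kwargs": {
  "offset": [
    [0,0,-0.15],
    [0,0,-0.35],
    [0,0,-0.4],
    [0,0,0],
    [0,0,0]
  ],
  "delta_rot": [
    [0,0,0],
    [0,0,0],
    [0,0,0],
    [0,0,0],
    [0,0,0]
  ]
}}

```text
clock: 9.02
tcp_pos: [584.4, -16.9, 247.7]
eef_rot: [0.702, 0.712, -0.0, -0.0]
wrist_force: [-0.7, 0.1, 0.2]
gripper_width: 69.6
gripper_force: 0.0
```

```bash
python3 d.py 470 171 250; python3 - <<'E'
from h import *
import pickle
P=bot.camera_params("wrist");w=snap("wrist","pics/w4.png");pickle.dump(P,open("w4.pkl","wb"));s=snap("scene","pics/s4.png")
o=np.zeros((400,800,3),np.uint8)
o[:,:534]=cv2.resize(w[:,:,::-1],(534,400))
o[:200,534:]=cv2.resize(s[150:255,190:330,::-1],(266,200))
cv2.imwrite("pics/m4.png",o)
E
```

```text
tcp [584.4 -16.9 247.7] toolx deg 90.75 tilt [-0.001 -0.    -1.   ] mm [ 189.4 -112.    -2.3] share [ 1.263 -0.746 -0.015] F [-0.7  0.1  0.2] t 9.025
```

View pics/m4.png

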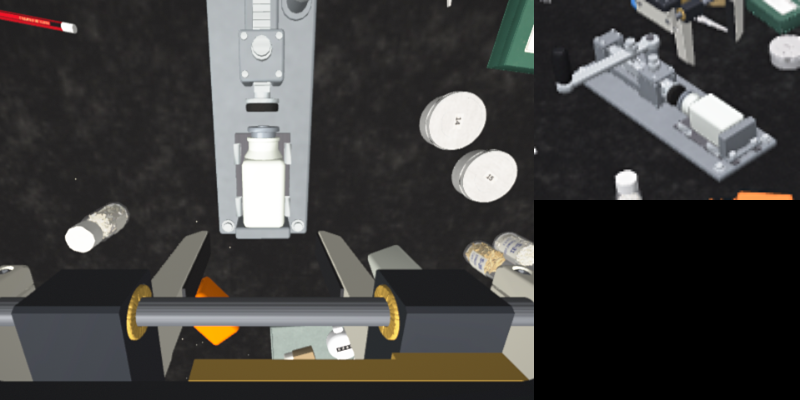

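Bottle lies in the trough between the rails, its base against the stop, bung facing the foot with a gap. Going to the handle.

Request:
{"fn": "move_arm", "kwargs": {
  "offset": [
    [0.316,-0.1865,0],
    [0.316,-0.1865,0],
    [0.316,-0.1865,0],
    [0.316,-0.1865,0]
  ],
  "delta_rot": [
    [0,0,0],
    [0,0,0],
    [0,0,0],
    [0,0,0]
  ]
}}

```text
clock: 9.62
tcp_pos: [468.9, 172.4, 246.5]
eef_rot: [0.702, 0.712, -0.001, -0.001]
wrist_force: [-0.3, 0.6, -0.3]
gripper_width: 69.6
gripper_force: 0.0
```

Request:
{"fn": "move_arm", "kwargs": {
  "offset": [
    [0,0,0],
    [0,0,0],
    [0,0,0],
    [0,0,0],
    [0,0,0]
  ],
  "delta_rot": [
    [0,0,-0.0547],
    [0,0,-0.0547],
    [0,0,-0.0547],
    [0,0,-0.0547],
    [0,0,-0.0547]
  ]
}}

```text
clock: 10.25
tcp_pos: [469.9, 170.9, 246.3]
eef_rot: [0.339, 0.941, -0.001, -0.002]
wrist_force: [-0.6, 0.3, -0.8]
gripper_width: 69.7
gripper_force: 0.0
```

Request:
{"fn": "move_arm", "kwargs": {
  "offset": [
    [0,0,0],
    [0,0,0],
    [0,0,0],
    [0,0,0],
    [0,0,0]
  ],
  "delta_rot": [
    [0,0,-0.0547],
    [0,0,-0.0547],
    [0,0,-0.0547],
    [0,0,-0.0547],
    [0,0,0]
  ]
}}

```text
clock: 10.88
tcp_pos: [470.1, 170.8, 246.6]
eef_rot: [0.007, 1.0, -0.0, -0.002]
wrist_force: [0.0, 0.2, -0.0]
gripper_width: 69.8
gripper_force: 0.0
```

```bash
python3 d.py 470 171 180; python3 - <<'E'
from h import *
import pickle
P=bot.camera_params("wrist");w=snap("wrist","pics/w5.png");pickle.dump(P,open("w5.pkl","wb"))
print(bot.read_state()["joints"].round(2),proj(P,[470,171,127]),proj(P,[470,171,72]))
cv2.imwrite("pics/m5.png",w[:,:,::-1])
E
```

```text
tcp [470.1 170.8 246.6] toolx deg 179.24 tilt [-0.003 -0.    -1.   ] mm [-0.2  0.3 66.6] share [-0.001  0.002  0.444] F [ 0.   0.2 -0. ] t 10.875
[-0.12  0.48 -0.4   1.91  0.25  0.8   0.91] [314.6 266.5] [314.7 241.1]
```

View pics/m5.png

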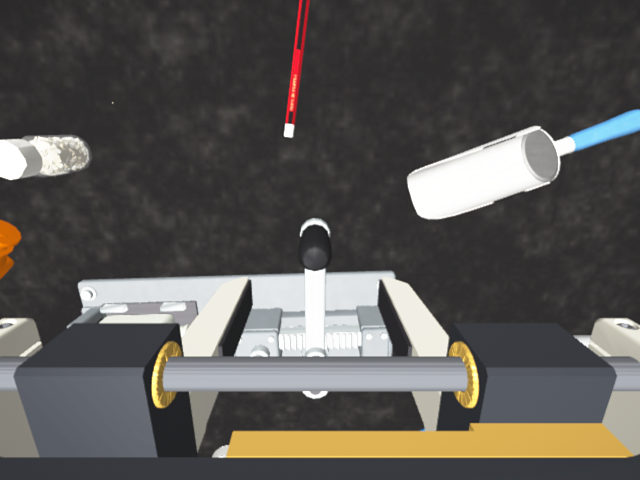

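The handle is centred between the fingers, top at (316,256), base ring at (314,230), the lever arm running down to the pivot. It sits about 4 mm further along tool x. Descend and grip.

Request:
{"fn": "move_arm", "kwargs": {
  "offset": [
    [0.027,0,0.2],
    [0,0,0.2],
    [0,0,0.113],
    [0,0,0],
    [0,0,0]
  ],
  "delta_rot": [
    [0,0,0],
    [0,0,0],
    [0,0,0],
    [0,0,0],
    [0,0,0]
  ]
}}

```text
clock: 11.55
tcp_pos: [466.8, 171.6, 171.4]
eef_rot: [0.006, 1.0, 0.0, 0.0]
wrist_force: [0.8, 0.3, -0.5]
gripper_width: 69.7
gripper_force: 0.0
```

Request:
{"fn": "move_arm", "kwargs": {
  "offset": [
    [0,0,0],
    [0,0,0],
    [0,0,0],
    [0,0,0],
    [0,0,0]
  ],
  "delta_rot": [
    [0,0,0],
    [0,0,0],
    [0,0,0],
    [0,0,0],
    [0,0,0]
  ],
  "gripper": 0.1,
  "grip_force": 30
}}

```text
clock: 12.18
tcp_pos: [466.5, 171.3, 171.1]
eef_rot: [0.006, 1.0, -0.0, -0.0]
wrist_force: [0.6, -2.5, 0.5]
gripper_width: 24.4
gripper_force: 1.0
```

Request:
{"fn": "move_arm", "kwargs": {
  "offset": [
    [0,0,0],
    [0,0,0],
    [0,0,0]
  ],
  "delta_rot": [
    [0,0,0],
    [0,0,0],
    [0,0,0]
  ]
}}

```text
clock: 12.55
tcp_pos: [466.5, 171.2, 171.1]
eef_rot: [0.006, 1.0, -0.0, -0.0]
wrist_force: [-1.1, -0.2, -0.1]
gripper_width: 23.4
gripper_force: 30.0
```

Request:
{"fn": "move_arm", "kwargs": {
  "offset": [
    [-0.0005,0.03,0],
    [-0.0005,0.03,0],
    [-0.0005,0.03,0],
    [0,0,0]
  ],
  "delta_rot": [
    [0,0,0.0095],
    [0,0,0.0095],
    [0,0,0.0095],
    [0,0,0]
  ]
}}

```text
clock: 13.05
tcp_pos: [467.4, 185.3, 171.1]
eef_rot: [0.05, 0.999, 0.0, 0.0]
wrist_force: [-0.2, -0.1, 2.1]
gripper_width: 23.0
gripper_force: 30.0
```

Request:
{"fn": "move_arm", "kwargs": {
  "offset": [
    [-0.0005,0.02,0],
    [-0.0005,0.02,0],
    [0,0,0]
  ],
  "delta_rot": [
    [0,0,0.0064],
    [0,0,0.0064],
    [0,0,0]
  ]
}}

```text
clock: 13.42
tcp_pos: [467.9, 187.3, 171.0]
eef_rot: [0.071, 0.997, -0.003, -0.001]
wrist_force: [-1.0, -8.7, 5.7]
gripper_width: 23.3
gripper_force: 30.0
```

Back stop reached at y≈187. Forward stroke 1.

Request:
{"fn": "move_arm", "kwargs": {
  "offset": [
    [-0.0008,-0.0385,0],
    [-0.0008,-0.0385,0],
    [-0.0008,-0.0385,0],
    [-0.0008,-0.0385,0],
    [0,0,0]
  ],
  "delta_rot": [
    [0,0,-0.0122],
    [0,0,-0.0122],
    [0,0,-0.0122],
    [0,0,-0.0122],
    [0,0,0]
  ]
}}

```text
clock: 14.05
tcp_pos: [466.7, 167.1, 171.1]
eef_rot: [-0.006, 1.0, -0.0, -0.0]
wrist_force: [-0.8, -1.9, 1.8]
gripper_width: 23.2
gripper_force: 30.0
```

Request:
{"fn": "move_arm", "kwargs": {
  "offset": [
    [-0.0008,-0.0385,0],
    [-0.0008,-0.0385,0],
    [-0.0008,-0.0385,0],
    [0,0,0]
  ],
  "delta_rot": [
    [0,0,-0.0122],
    [0,0,-0.0122],
    [0,0,-0.0122],
    [0,0,0]
  ]
}}

```text
clock: 14.55
tcp_pos: [467.9, 150.0, 171.0]
eef_rot: [-0.064, 0.998, -0.0, -0.0]
wrist_force: [0.0, -1.7, 1.0]
gripper_width: 23.0
gripper_force: 30.0
```

Request:
{"fn": "move_arm", "kwargs": {
  "offset": [
    [-0.0008,-0.0385,0],
    [0,0,0]
  ],
  "delta_rot": [
    [0,0,-0.0122],
    [0,0,0]
  ]
}}

```text
clock: 14.8
tcp_pos: [468.8, 145.6, 171.0]
eef_rot: [-0.084, 0.996, 0.001, 0.0]
wrist_force: [-0.1, 0.3, -1.7]
gripper_width: 23.6
gripper_force: 30.0
```

Request:
{"fn": "move_arm", "kwargs": {
  "offset": [
    [0,-0.015,0],
    [0,0,0]
  ],
  "delta_rot": [
    [0,0,0],
    [0,0,0]
  ]
}}

```text
clock: 15.05
tcp_pos: [468.8, 145.2, 171.0]
eef_rot: [-0.084, 0.996, 0.002, 0.0]
wrist_force: [-0.6, 6.3, -2.0]
gripper_width: 23.1
gripper_force: 30.0
```

```bash
python3 d.py 470 145 171
```

```text
tcp [468.8 145.2 171. ] toolx deg -170.32 tilt [ 0.     0.004 -1.   ] mm [-1.1 -0.4  0. ] share [-0.008 -0.003  0.   ] F [-0.6  6.3 -2. ] t 15.05
```

Request:
{"fn": "move_arm", "kwargs": {
  "offset": [
    [-0.0008,0.0385,0],
    [-0.0008,0.0385,0],
    [-0.0008,0.0385,0],
    [-0.0008,0.0385,0],
    [-0.0008,0.0385,0]
  ],
  "delta_rot": [
    [0,0,0.012],
    [0,0,0.012],
    [0,0,0.012],
    [0,0,0.012],
    [0,0,0.012]
  ]
}}

```text
clock: 15.68
tcp_pos: [467.0, 171.5, 171.0]
eef_rot: [0.012, 1.0, -0.0, -0.0]
wrist_force: [-0.6, 0.3, -1.9]
gripper_width: 23.3
gripper_force: 30.0
```

Request:
{"fn": "move_arm", "kwargs": {
  "offset": [
    [-0.0008,0.0385,0],
    [-0.0008,0.0385,0],
    [-0.0008,0.0385,0],
    [0,0,0]
  ],
  "delta_rot": [
    [0,0,0.012],
    [0,0,0.012],
    [0,0,0.012],
    [0,0,0]
  ]
}}

```text
clock: 16.18
tcp_pos: [468.3, 186.9, 171.0]
eef_rot: [0.069, 0.998, -0.002, -0.001]
wrist_force: [-2.1, -3.2, 2.2]
gripper_width: 23.6
gripper_force: 30.0
```

```bash
python3 d.py 470 187 171; python3 - <<'E'
from h import *
s=snap("scene","pics/s6.png");d=snap("side","pics/d6.png")
o=np.hstack([cv2.resize(s[150:255,190:330],(400,300)),cv2.resize(d[280:360,260:367],(400,300))])
cv2.imwrite("pics/m6.png",o[:,:,::-1])
E
```

```text
tcp [468.3 186.9 171. ] toolx deg 172.08 tilt [-0.002 -0.004 -1.   ] mm [-1.7  0.3 -0. ] share [-0.011  0.002 -0.   ] F [-2.1 -3.2  2.2] t 16.175
```

View pics/m6.png

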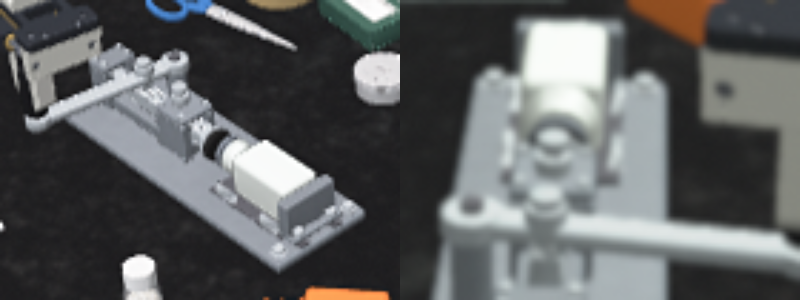

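The foot has advanced a tooth and still has a small gap to the bung. Stroke 2.

Request:
{"fn": "move_arm", "kwargs": {
  "offset": [
    [-0.0008,-0.0385,0],
    [-0.0008,-0.0385,0],
    [-0.0008,-0.0385,0],
    [-0.0008,-0.0385,0],
    [0,0,0]
  ],
  "delta_rot": [
    [0,0,-0.012],
    [0,0,-0.012],
    [0,0,-0.012],
    [0,0,-0.012],
    [0,0,0]
  ]
}}

```text
clock: 16.9
tcp_pos: [467.2, 165.2, 171.0]
eef_rot: [-0.008, 1.0, 0.0, -0.0]
wrist_force: [-1.1, 0.9, -2.9]
gripper_width: 23.3
gripper_force: 30.0
```

Request:
{"fn": "move_arm", "kwargs": {
  "offset": [
    [-0.0008,-0.0385,0],
    [-0.0008,-0.0385,0],
    [0,0,0]
  ],
  "delta_rot": [
    [0,0,-0.012],
    [0,0,-0.012],
    [0,0,0]
  ]
}}

```text
clock: 17.27
tcp_pos: [467.9, 153.4, 171.0]
eef_rot: [-0.046, 0.999, -0.0, -0.0]
wrist_force: [-0.6, 1.7, -2.9]
gripper_width: 22.9
gripper_force: 30.0
```

Request:
{"fn": "move_arm", "kwargs": {
  "offset": [
    [-0.0008,-0.0385,0],
    [-0.0008,-0.0385,0],
    [0,0,0]
  ],
  "delta_rot": [
    [0,0,-0.012],
    [0,0,-0.012],
    [0,0,0]
  ]
}}

```text
clock: 17.65
tcp_pos: [469.1, 145.2, 171.0]
eef_rot: [-0.084, 0.996, 0.003, 0.0]
wrist_force: [-0.8, 7.2, -5.9]
gripper_width: 23.3
gripper_force: 30.0
```

Request:
{"fn": "move_arm", "kwargs": {
  "offset": [
    [-0.0008,0.0385,0],
    [-0.0008,0.0385,0],
    [-0.0008,0.0385,0],
    [-0.0008,0.0385,0],
    [-0.0008,0.0385,0]
  ],
  "delta_rot": [
    [0,0,0.012],
    [0,0,0.012],
    [0,0,0.012],
    [0,0,0.012],
    [0,0,0.012]
  ]
}}

```text
clock: 18.27
tcp_pos: [467.3, 171.2, 171.0]
eef_rot: [0.012, 1.0, -0.0, -0.0]
wrist_force: [-1.4, -0.0, -3.5]
gripper_width: 23.1
gripper_force: 30.0
```

Request:
{"fn": "move_arm", "kwargs": {
  "offset": [
    [-0.0008,0.0385,0],
    [-0.0008,0.0385,0],
    [-0.0008,0.0385,0],
    [0,0,0]
  ],
  "delta_rot": [
    [0,0,0.012],
    [0,0,0.012],
    [0,0,0.012],
    [0,0,0]
  ]
}}

```text
clock: 18.77
tcp_pos: [468.5, 186.9, 170.9]
eef_rot: [0.069, 0.998, -0.002, -0.001]
wrist_force: [-1.8, -3.5, -0.0]
gripper_width: 23.2
gripper_force: 30.0
```

```bash
python3 d.py 470 187 171; python3 - <<'E'
from h import *
s=snap("scene","pics/s7.png")
a=cv2.imread("pics/s6.png")[:,:,::-1]
o=np.hstack([cv2.resize(x[185:235,250:317],(400,300),interpolation=cv2.INTER_CUBIC) for x in(a,s)])
cv2.imwrite("pics/m7.png",o[:,:,::-1])
E
```

```text
tcp [468.5 186.9 170.9] toolx deg 172.08 tilt [-0.001 -0.004 -1.   ] mm [-1.4  0.3 -0.1] share [-0.01   0.002 -0.   ] F [-1.8 -3.5 -0. ] t 18.775
```

View pics/m7.png

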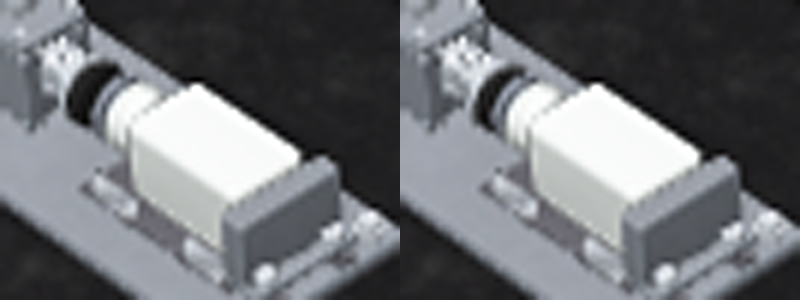

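The foot is now about touching the bung. Stroke 3 in small chunks.

Request:
{"fn": "move_arm", "kwargs": {
  "offset": [
    [-0.0008,-0.0385,0],
    [-0.0008,-0.0385,0],
    [-0.0004,-0.02,0],
    [0,0,0]
  ],
  "delta_rot": [
    [0,0,-0.012],
    [0,0,-0.012],
    [0,0,-0.006],
    [0,0,0]
  ]
}}

```text
clock: 19.32
tcp_pos: [467.5, 174.1, 171.0]
eef_rot: [0.021, 1.0, 0.0, -0.0]
wrist_force: [-0.8, 0.2, -5.0]
gripper_width: 23.1
gripper_force: 30.0
```

Request:
{"fn": "move_arm", "kwargs": {
  "offset": [
    [-0.0005,-0.02,0],
    [-0.0005,-0.02,0],
    [0,0,0]
  ],
  "delta_rot": [
    [0,0,-0.0064],
    [0,0,-0.0064],
    [0,0,0]
  ]
}}

```text
clock: 19.7
tcp_pos: [467.4, 167.9, 171.0]
eef_rot: [0.0, 1.0, 0.0, -0.0]
wrist_force: [-0.6, 1.5, -5.9]
gripper_width: 23.2
gripper_force: 30.0
```

Request:
{"fn": "move_arm", "kwargs": {
  "offset": [
    [-0.0005,-0.02,0],
    [-0.0005,-0.02,0],
    [0,0,0]
  ],
  "delta_rot": [
    [0,0,-0.0064],
    [0,0,-0.0064],
    [0,0,0]
  ]
}}

```text
clock: 20.08
tcp_pos: [467.5, 162.5, 171.0]
eef_rot: [-0.02, 1.0, 0.001, -0.0]
wrist_force: [-1.6, 2.9, -6.6]
gripper_width: 23.0
gripper_force: 30.0
```

Request:
{"fn": "move_arm", "kwargs": {
  "offset": [
    [-0.0005,-0.02,0.005],
    [-0.0005,-0.02,0.005],
    [0,0,0]
  ],
  "delta_rot": [
    [0,0,-0.0064],
    [0,0,-0.0064],
    [0,0,0]
  ]
}}

```text
clock: 20.45
tcp_pos: [467.8, 158.0, 170.9]
eef_rot: [-0.04, 0.999, 0.001, 0.001]
wrist_force: [-4.4, 6.2, 2.4]
gripper_width: 22.9
gripper_force: 30.0
```

Request:
{"fn": "move_arm", "kwargs": {
  "offset": [
    [-0.0005,-0.02,0],
    [-0.0005,-0.02,0],
    [0,0,0]
  ],
  "delta_rot": [
    [0,0,-0.0064],
    [0,0,-0.0064],
    [0,0,0]
  ]
}}

```text
clock: 20.82
tcp_pos: [468.4, 151.5, 170.9]
eef_rot: [-0.061, 0.998, 0.001, 0.0]
wrist_force: [-4.7, 3.9, 2.9]
gripper_width: 23.5
gripper_force: 30.0
```

Request:
{"fn": "move_arm", "kwargs": {
  "offset": [
    [-0.0005,-0.02,0],
    [0,0,0]
  ],
  "delta_rot": [
    [0,0,-0.0064],
    [0,0,0]
  ]
}}

```text
clock: 21.08
tcp_pos: [468.8, 149.1, 170.9]
eef_rot: [-0.07, 0.998, 0.001, 0.0]
wrist_force: [-3.7, 5.5, 3.3]
gripper_width: 23.0
gripper_force: 30.0
```

Request:
{"fn": "move_arm", "kwargs": {
  "offset": [
    [-0.0003,-0.014,0],
    [0,0,0]
  ],
  "delta_rot": [
    [0,0,-0.0045],
    [0,0,0]
  ]
}}

```text
clock: 21.32
tcp_pos: [469.0, 147.2, 170.9]
eef_rot: [-0.078, 0.997, 0.001, 0.0]
wrist_force: [-5.4, 6.3, 2.2]
gripper_width: 23.2
gripper_force: 30.0
```

Request:
{"fn": "move_arm", "kwargs": {
  "offset": [
    [-0.0003,-0.014,0],
    [0,0,0]
  ],
  "delta_rot": [
    [0,0,-0.0045],
    [0,0,0]
  ]
}}

```text
clock: 21.58
tcp_pos: [469.3, 145.5, 170.9]
eef_rot: [-0.085, 0.996, 0.002, 0.001]
wrist_force: [-4.3, 6.2, 2.0]
gripper_width: 23.5
gripper_force: 30.0
```

Request:
{"fn": "move_arm", "kwargs": {
  "offset": [
    [-0.0003,-0.014,0],
    [0,0,0]
  ],
  "delta_rot": [
    [0,0,-0.004],
    [0,0,0]
  ]
}}

```text
clock: 21.82
tcp_pos: [469.5, 145.3, 170.9]
eef_rot: [-0.092, 0.996, 0.003, 0.001]
wrist_force: [-4.1, 10.7, 1.1]
gripper_width: 23.0
gripper_force: 30.0
```

Request:
{"fn": "move_arm", "kwargs": {
  "offset": [
    [-0.0008,0.04,0],
    [-0.0008,0.04,0],
    [-0.0008,0.04,0],
    [-0.0008,0.04,0],
    [-0.0008,0.04,0]
  ],
  "delta_rot": [
    [0,0,0.0125],
    [0,0,0.0125],
    [0,0,0.0125],
    [0,0,0.0125],
    [0,0,0.0125]
  ]
}}

```text
clock: 22.45
tcp_pos: [467.7, 171.0, 170.8]
eef_rot: [0.007, 1.0, -0.001, 0.0]
wrist_force: [-3.9, 1.1, 3.8]
gripper_width: 23.3
gripper_force: 30.0
```

Request:
{"fn": "move_arm", "kwargs": {
  "offset": [
    [-0.0008,0.04,0],
    [-0.0008,0.04,0],
    [-0.0008,0.04,0],
    [0,0,0]
  ],
  "delta_rot": [
    [0,0,0.0125],
    [0,0,0.0125],
    [0,0,0.0125],
    [0,0,0]
  ]
}}

```text
clock: 22.95
tcp_pos: [469.1, 186.9, 170.7]
eef_rot: [0.068, 0.998, -0.002, -0.0]
wrist_force: [-5.6, -2.7, 8.9]
gripper_width: 23.4
gripper_force: 30.0
```

```bash
python3 d.py 470 187 171; python3 - <<'E'
from h import *
s=snap("scene","pics/s8.png")
a=cv2.imread("pics/s7.png")[:,:,::-1]
o=np.hstack([cv2.resize(x[185:235,250:317],(400,300),interpolation=cv2.INTER_CUBIC) for x in(a,s)])
cv2.imwrite("pics/m8.png",o[:,:,::-1])
E
```

```text
tcp [469.1 186.9 170.7] toolx deg 172.25 tilt [-0.001 -0.004 -1.   ] mm [-0.9  0.2 -0.3] share [-0.006  0.002 -0.002] F [-5.6 -2.7  8.9] t 22.95
```

No further pictures; continuing on force alone. Relieve the side loads, then stroke 4.

Request:
{"fn": "move_arm", "kwargs": {
  "offset": [
    [0.01,-0.02,-0.01],
    [-0.0006,-0.03,0],
    [0,0,0]
  ],
  "delta_rot": [
    [0,0,-0.0064],
    [0,0,-0.0095],
    [0,0,0]
  ]
}}

```text
clock: 23.38
tcp_pos: [468.3, 180.4, 170.9]
eef_rot: [0.043, 0.999, -0.0, 0.001]
wrist_force: [3.6, -1.6, -8.8]
gripper_width: 23.4
gripper_force: 30.0
```

Request:
{"fn": "move_arm", "kwargs": {
  "offset": [
    [-0.0005,-0.02,0],
    [-0.0005,-0.02,0],
    [0,0,0]
  ],
  "delta_rot": [
    [0,0,-0.0064],
    [0,0,-0.0064],
    [0,0,0]
  ]
}}

```text
clock: 23.75
tcp_pos: [468.0, 175.6, 170.9]
eef_rot: [0.022, 1.0, 0.001, 0.001]
wrist_force: [5.2, 1.3, -10.6]
gripper_width: 23.2
gripper_force: 30.0
```

Request:
{"fn": "move_arm", "kwargs": {
  "offset": [
    [-0.0005,-0.02,0],
    [0,0,0]
  ],
  "delta_rot": [
    [0,0,-0.0064],
    [0,0,0]
  ]
}}

```text
clock: 24.0
tcp_pos: [467.9, 173.2, 170.9]
eef_rot: [0.012, 1.0, 0.001, 0.001]
wrist_force: [6.1, 3.0, -11.1]
gripper_width: 23.4
gripper_force: 30.0
```

Request:
{"fn": "move_arm", "kwargs": {
  "offset": [
    [-0.0005,-0.02,0],
    [0,0,0]
  ],
  "delta_rot": [
    [0,0,-0.0064],
    [0,0,0]
  ]
}}

```text
clock: 24.25
tcp_pos: [467.7, 171.3, 170.9]
eef_rot: [0.002, 1.0, 0.002, 0.001]
wrist_force: [4.7, 3.7, -12.8]
gripper_width: 23.1
gripper_force: 30.0
```

Request:
{"fn": "move_arm", "kwargs": {
  "offset": [
    [-0.006,-0.013,0.006],
    [0,0,0]
  ],
  "delta_rot": [
    [0,0,-0.0042],
    [0,0,0]
  ]
}}

```text
clock: 24.5
tcp_pos: [467.9, 170.6, 170.8]
eef_rot: [-0.006, 1.0, 0.003, 0.001]
wrist_force: [2.6, 5.9, -5.7]
gripper_width: 23.3
gripper_force: 30.0
```

Request:
{"fn": "move_arm", "kwargs": {
  "offset": [
    [-0.0005,-0.02,0],
    [0,0,0]
  ],
  "delta_rot": [
    [0,0,-0.0064],
    [0,0,0]
  ]
}}

```text
clock: 24.75
tcp_pos: [467.8, 167.6, 170.8]
eef_rot: [-0.016, 1.0, 0.003, 0.001]
wrist_force: [1.5, 5.6, -4.7]
gripper_width: 23.4
gripper_force: 30.0
```

Request:
{"fn": "move_arm", "kwargs": {
  "offset": [
    [-0.0005,-0.02,0],
    [0,0,0]
  ],
  "delta_rot": [
    [0,0,-0.0064],
    [0,0,0]
  ]
}}

```text
clock: 25.0
tcp_pos: [467.9, 164.6, 170.8]
eef_rot: [-0.026, 1.0, 0.003, 0.001]
wrist_force: [1.8, 5.6, -4.9]
gripper_width: 23.4
gripper_force: 30.0
```

```bash
cat > f.py <<'E'
from h import *
s=bot.read_state();p=s["tcp_pos"];F=s["wrist_force"];M=s["torque"]
r=(p-np.array([616.8,167.5,0]))/1000
# torque on tool about pivot vertical axis, as if torque is about TCP
print(s["clock"],p.round(1),"F",F.round(1),"M",M.round(2),"Ftan",round(-(r[0]*F[1]-r[1]*F[0])/.15*-1*-1,1),"with Mz",round(-(r[0]*F[1]-r[1]*F[0]+M[2])/.15,1))
E
python3 f.py
```

```text
25.0 [467.9 164.6 170.8] F [ 1.8  5.6 -4.9] M [ 0.85 -0.61 -0.29] Ftan 5.5 with Mz 7.5
```

Request:
{"fn": "move_arm", "kwargs": {
  "offset": [
    [-0.0005,-0.02,0],
    [0,0,0]
  ],
  "delta_rot": [
    [0,0,-0.0064],
    [0,0,0]
  ]
}}

```text
clock: 25.25
tcp_pos: [468.1, 162.0, 170.8]
eef_rot: [-0.036, 0.999, 0.003, 0.001]
wrist_force: [1.2, 5.8, -5.7]
gripper_width: 23.0
gripper_force: 30.0
```

```bash
python3 f.py
```

```text
25.25 [468.1 162.  170.8] F [ 1.2  5.8 -5.7] M [ 0.93 -0.56 -0.21] Ftan 5.7 with Mz 7.1
```

Request:
{"fn": "move_arm", "kwargs": {
  "offset": [
    [-0.0005,-0.02,0],
    [0,0,0]
  ],
  "delta_rot": [
    [0,0,-0.0064],
    [0,0,0]
  ]
}}

```text
clock: 25.5
tcp_pos: [468.2, 159.3, 170.8]
eef_rot: [-0.046, 0.999, 0.003, 0.001]
wrist_force: [0.8, 6.9, -6.7]
gripper_width: 22.9
gripper_force: 30.0
```

```bash
python3 f.py
```

```text
25.5 [468.2 159.3 170.8] F [ 0.8  6.9 -6.7] M [ 1.03 -0.51 -0.26] Ftan 6.8 with Mz 8.5
```

Request:
{"fn": "move_arm", "kwargs": {
  "offset": [
    [-0.0005,-0.02,0],
    [0,0,0]
  ],
  "delta_rot": [
    [0,0,-0.0064],
    [0,0,0]
  ]
}}

```text
clock: 25.75
tcp_pos: [468.5, 157.3, 170.8]
eef_rot: [-0.057, 0.998, 0.004, 0.001]
wrist_force: [1.4, 9.1, -6.6]
gripper_width: 23.2
gripper_force: 30.0
```

```bash
python3 f.py
```

```text
25.75 [468.5 157.3 170.8] F [ 1.4  9.1 -6.6] M [ 1.33 -0.48 -0.23] Ftan 8.9 with Mz 10.4
```

Request:
{"fn": "move_arm", "kwargs": {
  "offset": [
    [-0.0005,-0.015,0],
    [0,0,0]
  ],
  "delta_rot": [
    [0,0,-0.0048],
    [0,0,0]
  ]
}}

```text
clock: 26.0
tcp_pos: [468.7, 155.8, 170.8]
eef_rot: [-0.065, 0.998, 0.005, 0.001]
wrist_force: [1.6, 9.3, -7.5]
gripper_width: 23.2
gripper_force: 30.0
```

```bash
python3 f.py
```

```text
26.0 [468.7 155.8 170.8] F [ 1.6  9.3 -7.5] M [ 1.6  -0.44 -0.24] Ftan 9.1 with Mz 10.7
```

Request:
{"fn": "move_arm", "kwargs": {
  "offset": [
    [-0.0003,-0.015,0],
    [0,0,0]
  ],
  "delta_rot": [
    [0,0,-0.0035],
    [0,0,0]
  ]
}}

```text
clock: 26.25
tcp_pos: [468.8, 154.2, 170.8]
eef_rot: [-0.071, 0.997, 0.005, 0.001]
wrist_force: [1.5, 10.9, -7.8]
gripper_width: 23.0
gripper_force: 30.0
```

```bash
python3 f.py
```

```text
26.25 [468.8 154.2 170.8] F [ 1.5 10.9 -7.8] M [ 1.76 -0.34 -0.22] Ftan 10.7 with Mz 12.1
```

Request:
{"fn": "move_arm", "kwargs": {
  "offset": [
    [0,0,0],
    [0,0,0]
  ],
  "delta_rot": [
    [0,0,0],
    [0,0,0]
  ]
}}

```text
clock: 26.5
tcp_pos: [468.8, 154.2, 170.8]
eef_rot: [-0.071, 0.997, 0.005, 0.001]
wrist_force: [0.4, 11.4, -6.4]
gripper_width: 23.0
gripper_force: 30.0
```

```bash
python3 f.py
```

```text
26.5 [468.8 154.2 170.8] F [ 0.4 11.4 -6.4] M [ 1.78 -0.29 -0.28] Ftan 11.2 with Mz 13.1
```

Request:
{"fn": "move_arm", "kwargs": {
  "offset": [
    [0,-0.01,0],
    [0,0,0],
    [0,0,0]
  ],
  "delta_rot": [
    [0,0,-0.002],
    [0,0,0],
    [0,0,0]
  ]
}}

```text
clock: 26.88
tcp_pos: [468.9, 153.3, 170.8]
eef_rot: [-0.074, 0.997, 0.005, 0.001]
wrist_force: [0.6, 12.2, -7.7]
gripper_width: 23.4
gripper_force: 30.0
```

```bash
python3 f.py
```

```text
26.875 [468.9 153.3 170.8] F [ 0.6 12.2 -7.7] M [ 1.95 -0.29 -0.22] Ftan 12.0 with Mz 13.4
```

Request:
{"fn": "move_arm", "kwargs": {
  "offset": [
    [0,0,0],
    [0,0,0],
    [0,0,0],
    [0,0,0]
  ],
  "delta_rot": [
    [0,0,0],
    [0,0,0],
    [0,0,0],
    [0,0,0]
  ]
}}

```text
clock: 27.38
tcp_pos: [468.9, 153.3, 170.8]
eef_rot: [-0.074, 0.997, 0.005, 0.001]
wrist_force: [1.3, 11.6, -8.1]
gripper_width: 23.3
gripper_force: 30.0
```

```bash
python3 f.py
```

```text
27.375 [468.9 153.3 170.8] F [ 1.3 11.6 -8.1] M [ 1.91 -0.29 -0.27] Ftan 11.4 with Mz 13.2
```

Request:
{"fn": "move_arm", "kwargs": {
  "offset": [
    [0,-0.009,0],
    [0,0,0],
    [0,0,0],
    [0,0,0]
  ],
  "delta_rot": [
    [0,0,-0.001],
    [0,0,0],
    [0,0,0],
    [0,0,0]
  ]
}}

```text
clock: 27.88
tcp_pos: [469.0, 152.3, 170.8]
eef_rot: [-0.076, 0.997, 0.006, 0.001]
wrist_force: [1.5, 12.0, -7.7]
gripper_width: 23.2
gripper_force: 30.0
```

```bash
python3 f.py
```

```text
27.875 [469.  152.3 170.8] F [ 1.5 12.  -7.7] M [ 1.95 -0.25 -0.29] Ftan 11.7 with Mz 13.6
```

Bung seated at about 13.5 N (sliding was about 7.5 N). Unload, let go and withdraw.

Request:
{"fn": "move_arm", "kwargs": {
  "offset": [
    [-0.0005,0.04,0],
    [-0.0005,0.04,0],
    [-0.0005,0.04,0.003],
    [0,0,0]
  ],
  "delta_rot": [
    [0,0,0.012],
    [0,0,0.012],
    [0,0,0.012],
    [0,0,0]
  ]
}}

```text
clock: 28.38
tcp_pos: [468.1, 166.0, 170.7]
eef_rot: [-0.019, 1.0, 0.002, 0.001]
wrist_force: [0.5, 4.5, -0.6]
gripper_width: 23.3
gripper_force: 30.0
```

```bash
python3 f.py
```

```text
28.375 [468.1 166.  170.7] F [ 0.5  4.5 -0.6] M [ 0.95 -0.32  0.34] Ftan 4.4 with Mz 2.2
```

Request:
{"fn": "move_arm", "kwargs": {
  "offset": [
    [0,0,0],
    [0,0,0],
    [0,0,0],
    [0,0,0],
    [0,0,0]
  ],
  "delta_rot": [
    [0,0,0],
    [0,0,0],
    [0,0,0],
    [0,0,0],
    [0,0,0]
  ],
  "gripper": 0.75
}}

```text
clock: 29.0
tcp_pos: [467.8, 162.8, 169.6]
eef_rot: [-0.016, 1.0, -0.0, -0.0]
wrist_force: [-0.1, -0.4, -0.2]
gripper_width: 67.3
gripper_force: 0.0
```

Request:
{"fn": "move_arm", "kwargs": {
  "offset": [
    [0,0,-0.15],
    [0,0,-0.35],
    [0,0,-0.35],
    [0,0,0],
    [0,0,0]
  ],
  "delta_rot": [
    [0,0,0],
    [0,0,0],
    [0,0,0],
    [0,0,0],
    [0,0,0]
  ]
}}

```text
clock: 29.62
tcp_pos: [467.4, 162.7, 296.6]
eef_rot: [-0.016, 1.0, -0.0, -0.001]
wrist_force: [0.2, -0.7, -1.2]
gripper_width: 69.9
gripper_force: 0.0
```

```bash
python3 f.py; python3 - <<'E'
from h import *
s=snap("scene","pics/s9.png");a=cv2.imread("pics/s4.png")[:,:,::-1]
# bottle + bystanders unchanged vs after placing / start
z=cv2.imread("pics/scene0.png")[:,:,::-1]
for n,(r0,r1,c0,c1),b in(("body",(200,235,285,317),a),("vial",(235,272,228,252),z),("lens",(285,315,235,277),z),("sealed",(180,222,347,371),z)):
    print(n,np.abs(s[r0:r1,c0:c1].astype(int)-b[r0:r1,c0:c1]).mean().round(2))
# bung measure: profile along bottle axis (grey/black/white)
for nm,i in(("placed",a),("now",s)):
    p=[proj("scene",[584.3,y,38+16]) for y in range(20,75,3)]
    print(nm,[int(i[int(round(v)),int(round(u))].mean()) for u,v in p])
E
```

```text
29.625 [467.4 162.7 296.6] F [ 0.2 -0.7 -1.2] M [ 0.12 -0.09  0.02] Ftan -0.7 with Mz -0.8
body 0.48
vial 1.01
lens 0.61
sealed 0.43
placed [252, 246, 198, 204, 253, 253, 250, 248, 230, 162, 132, 153, 58, 15, 22, 22, 26, 32, 130]
now [252, 245, 198, 208, 253, 253, 250, 248, 243, 207, 21, 42, 133, 166, 212, 212, 152, 200, 197]
```

```bash
python3 -c "
from plant import bot
print(bot.job_done())"
```

```text
the job is handed in; nothing more can be done
None
```

I handed the job in after about 30 s with everything let go; no verdict came back. The bottle is in the press, with its bung pushed home in four strokes and seated at about 13.5 N on the handle (about 7.5 N while sliding). The bottle body, vial, lens and sealed bottle look unmoved. I viewed 11 pictures, one over the limit of 10.

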